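Fit the red top lamp to a signal tower with its quarter-turn bayonet

TASK

The signal tower on the bench still lacks its top lamp. Take the red lamp module out of the sloping holder, set it upright on top of the tower with its white line over the tower's white marks so that it drops fully home, then lock it with a quarter turn clockwise (seen from above) until it meets the stop, and let go of it. Leave the blue module in the holder and the other things on the bench where they are.

Things in the scene. Friction and masses are not known exactly. Their poses are not given: they have to be found in the camera images.
- red_module: Red lamp module, about 0.15 kg, 58 mm diameter: black skirt 0-9 mm, red ribbed lens 9-56 mm, black cap 56-70 mm with a 50 mm white line across its top. Origin: on its axis in the plane of the shoulder (underside of skirt, the seating face); z along the axis, shoulder to cap; x along the white line. Starts leaning in a holder pocket, z normal to the sloping plate, y level.
- red_grip (a point): Grip point on the red module's axis, 40 mm above its shoulder, mid lens (a plain drum 58 mm across). Axes as the module's.
- red_spigot (a point): Foot of the red module's spigot, on its axis 14 mm below the shoulder. The spigot is 32 mm in diameter; two bayonet lugs stand out along the module's +x and -x to 22.8 mm from the axis, 12 mm wide, from 14 to 9 mm below the shoulder. White line and white skirt marks show the lug direction; the module fits either way round.
- blue_module: Spare blue lamp module, the same in all but colour, in the holder's other pocket. Leave it there.
- holder: Fixed grey holder, 110 (x) x 210 (y) mm, 83 mm high at the back; its sloping top plate faces the robot, normal leaning 32 degrees from vertical to -x. Two pockets 50 mm wide, 17 mm deep, at y = +65 and -65 mm; stored shoulder centres at (-12.5, +-65, 56) mm. Modules sit loose and draw out along their own axis. Origin: centre of underside.
- tower: Fixed signal tower, 58 mm diameter, on a 130 x 130 mm aluminium plate: black foot, green and amber segments, on top an open dark bayonet socket, rim 166 mm above the bench. Origin: on its axis at the bench; z up. x along the two white entry marks, y along the two yellow dots (locked).
- tower_seat (a point): Centre of the socket's rim, on the tower axis 166 mm above the bench; axes as the tower's. The red module's origin is here when home. Socket 50 mm wide, 16 mm deep, under a 7 mm lip with a 36 mm opening.
- tower_slot (a point): Middle of the +x entry slot at the rim, 21 mm from the axis; a like slot at -x. Slots 16 mm wide cut the lip: with lugs along x (either way round, within 5 degrees and 2 mm) the module drops until its shoulder is on the rim. It then turns only clockwise from above, freely, to a stop at 90 to 96 degrees, its x along the tower's y; it does not spring back.
- multimeter: Yellow multimeter lying flat, 190 x 90 x 45 mm; origin at the centre of its underside. Leave it.
- solder_spool: Spool of solder standing on end, blue flanges, silver wire, 68 mm in diameter, 48 mm high; origin at the centre of its underside. Leave it.
- screwdriver: Orange-handled screwdriver lying flat, 190 mm long, along its x; origin under its middle. Leave it.

How it is judged:
By the outcome, as a careful person would: the job done as asked, in the order asked, and still so for the second after the job is handed in, with the robot touching nothing.
It also fails if it takes over 37 s, if anything falls off the work surface, if the arm or the gripper's body presses on something with over 40 N, if the wrist force passes 120 N, or if a joint passes its speed limit or range.

ROBOT

A 7-joint arm with a two-finger parallel gripper is mounted at the origin on the work surface. World frame = base frame: x ahead of the robot, y to its left, z up, the work surface at z = 0. Lengths are in m, angles in rad, forces in N, time in s.
With the tool pointing down it reaches from about 0.425 to 0.925 m from the base axis. Payload 6.8 kg.
Tool frame: the origin (TCP) lies midway between the tips of the shut fingers; the grasp point (between the pads) lies 19 mm behind it; z points along the fingers, y is the line along which they close (so a half turn about z gives the same grasp; the last joint's range is limited). The gripper opens to 88 mm and grips with 3 to 60 N. Pads are 20 mm wide; open, the fingers measure 115 mm over their backs; the gripper's body (75 mm by 178 mm) begins 61 mm behind the grasp point.
Start: joints at [-0.108, 0.477, 0.022, 1.555, -0.011, 1.109, -0.083], TCP at [0.675, 0, 0.223] pointing down, gripper open.
Joint ranges: [-2.96, 2.96], [-0.34, 2.1], [-1.41, 1.46], [0.24, 2.44], [-1.37, 4.51], [0.17, 1.92], [-2.96, 2.96]. Speed limits (rad/s): [2.39, 2.39, 3.14, 3.14, 3.14, 3.14, 3.14].

INTERFACE

Orientations are given as [roll, pitch, yaw] about the fixed x, y, z axes, in that order (R = Rz(yaw) Ry(pitch) Rx(roll)).
In Python, from cell import sensors, cams, r gives the robot as it stands. The module is installed in compiled form; this text tells all that it offers.
- The arm moves only by the shell command python3 -m crank 'ROWS' [FORCE]. ROWS is JSON, a list that holds one entry, the list of rows, each a list of 7 numbers: the shift along the tool's x, y, z in mm, then the turn, a rotation vector about the tool's x, y, z in rad, then the finger opening in mm, from 0 to 87.8. In form: [[[tx, ty, tz, wx, wy, wz, fingers], ...]]. A call has 1 to 5 rows; each row is the pose to reach, as a shift and turn from the pose commanded when the call began, along the tool's axes at that moment; what a row does not reach only later rows make up. A row lasts 1/12 s, in which the tool goes at most 41.7 mm and 7.16 degrees, less where a joint would pass 70% of its speed; a pose out of reach is approached as far as the arm can. A call with a gripper value outside its range is refused whole. The fingers move at their own pace and stop on an object; FORCE is the grip in N (left out, the last holds). Time passes only in rows, so rows that repeat a pose let the fingers close. It gives the time, the measured TCP pose, the force, the opening and the grip force at its end, in the units of the state.
- sensors.state(): the state, without advancing time (a new reading comes with each control period).
- cams.get_image(name): name is "scene" or "side" or "wrist"; returns a dict with "pixels" (420x560x3 uint8, red, green, blue), "range_z" (420x560 float32, m along the optical axis (not along the pixel's ray), 0 where there is no reading), "camera_matrix" (3x3 intrinsics, pixels), "rvec" (rotation vector, rad) and "tvec" (3), from world to camera coordinates, as OpenCV has them. Camera axes: x right, y down, z forward; pixel columns grow to the right and rows downward; lengths in m; the calibration is good to about 2 mm. The wrist camera is an equidistant fisheye: a pixel r from the principal point sees the ray r / f radians off the axis. A picture is of the moment at which its call begins.
- r.finish_job(): hands the job in; it is judged then, once.
The state is a dict: "clock": time; "joints": joint angles; "joint_vel": joint speeds; "joint_efforts": joint torques, N m; "tcp_pos": TCP position; "ee_rot": TCP orientation; "ft_force": force on the tool from outside, world axes, zero at the start; "torque": the same for the moment, N m; "grip_width": opening from 0.0 (shut) to 1.0 (fully open); "grip_force": force on a finger pad.
Only numpy, scipy, OpenCV 4.12 (cv2) and the standard library are available. Lean on these libraries where they do the work, as an engineer would, in place of code of your own. Each camera call takes 0.05 s, during which the arm holds its last target. There are 200 camera calls.

## Working session

There is one attempt and no reset: what is moved stays moved. The work goes in short steps, Python scripts to look and compute and a shell command to move; the robot and the scene stay as the last step left them, time stands still between calls to the robot, and variables do not carry over. Pictures are saved under pics/ and viewed, at most 10 in all, crops included, and the job is handed in when it is done.

```bash
mkdir -p pics; cat > h.py <<'E'
import numpy as np, cv2
from cell import sensors, cams, r
from scipy.spatial.transform import Rotation as R
def grab(n):
    d=cams.get_image(n); d['R']=cv2.Rodrigues(np.array(d['rvec'],float))[0]; d['t']=np.array(d['tvec'],float).ravel(); return d
def save(d,p): cv2.imwrite('pics/'+p,d['pixels'][:,:,::-1])
def cloud(d,fish=False):
    K=np.array(d['camera_matrix']); z=d['range_z']; v,u=np.mgrid[:z.shape[0],:z.shape[1]]
    x=(u-K[0,2])/K[0,0]; y=(v-K[1,2])/K[1,1]
    if fish:
        th=np.hypot(x,y); s=np.where(th>1e-6,np.tan(th)/np.maximum(th,1e-6),1); x=x*s;y=y*s
    P=np.stack([x*z,y*z,z],-1); return (P-d['t'])@d['R']
E
python3 - <<'E'
from h import *
for n in ['scene','side','wrist']:
    d=grab(n); save(d,n+'0.png'); np.savez(n+'0.npz',**d); print(n,np.round(-d['R'].T@d['t'],3),np.round(d['camera_matrix'],1).tolist())
print(sensors.state())
E
python3 -c "
import cv2,numpy as np
a=[cv2.imread('pics/%s0.png'%n) for n in('scene','side')]
"
```

```text
scene [ 1.002 -0.482  0.696] [[391.7, 0.0, 278.3], [0.0, 391.7, 213.5], [0.0, 0.0, 1.0]]
side [ 0.044 -0.605  0.68 ] [[484.5, 0.0, 284.7], [0.0, 484.5, 209.7], [0.0, 0.0, 1.0]]
wrist [0.675 0.077 0.385] [[325.2, 0.0, 280.0], [0.0, 325.2, 207.9], [0.0, 0.0, 1.0]]
{'clock': 0.15, 'joints': array([-0.10807661,  0.47760262,  0.02236154,  1.55620215, -0.0115153 ,
        1.10931276, -0.08307937]), 'joint_vel': array([ 0.00051666, -0.00146141,  0.00103676, -0.00190401,  0.001124  ,
        0.00126706,  0.00144955]), 'joint_efforts': array([ 2.56581799e-03, -5.83290482e+01,  1.53667007e+00, -2.72875071e+01,
       -5.42110554e-02,  1.44432642e-02,  8.67239464e-05]), 'tcp_pos': array([ 6.74535773e-01, -2.69126153e-05,  2.21919824e-01]), 'ee_rot': array([-3.14019888e+00,  9.03071888e-05,  1.57079160e+00]), 'ft_force': array([ 0.38312048,  0.42999735, -0.02854144]), 'torque': array([ 0.00734557,  0.03432596, -0.02618038]), 'grip_force': 0.0, 'grip_width': 1.0022163124283199}
```

View pics/scene0.png

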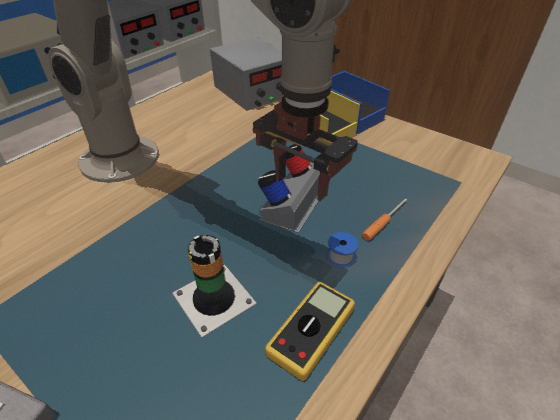

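View pics/side0.png

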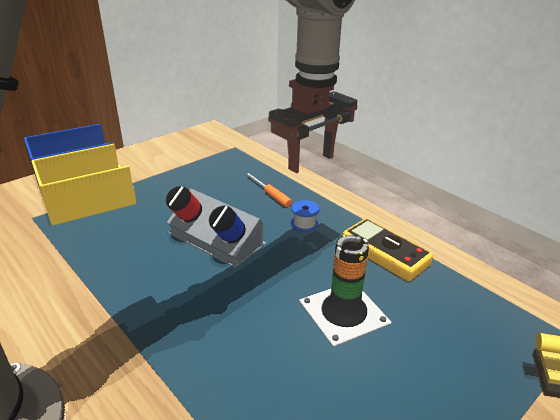

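The scene picture shows the tower near (207,245), the holder with blue at (275,188) and red at (298,162) behind the gripper. The side picture shows red at (182,203), blue at (227,223) and the tower rim at (352,245).

```bash
python3 - <<'E'
from h import *
a=cv2.imread('pics/side0.png')
c1=cv2.resize(a[170:270,150:270],None,fx=5,fy=5,interpolation=cv2.INTER_CUBIC)[:, :600]
c2=cv2.resize(a[225:275,325:380],None,fx=5,fy=5,interpolation=cv2.INTER_CUBIC)
b=cv2.imread('pics/scene0.png'); c3=cv2.resize(b[225:275,180:220],None,fx=5,fy=5,interpolation=cv2.INTER_CUBIC)
o=np.zeros((500,800,3),np.uint8); o[:,:525]=c1[:,:525]; o[:250,525:]=c2; o[250:,525:725]=c3; cv2.imwrite('pics/crop1.png',o)
d=dict(np.load('side0.npz')); P=cloud(d); s=dict(np.load('scene0.npz')); S=cloud(s)
def hsv(d): return cv2.cvtColor(d['pixels'],cv2.COLOR_RGB2HSV)
H=hsv(d)
# tower rim
for nm,dd,C,(v0,v1,u0,u1) in (('side',d,P,(225,275,325,380)),('scene',s,S,(225,275,180,225))):
    Q=C[v0:v1,u0:u1].reshape(-1,3); px=hsv(dd)[v0:v1,u0:u1].reshape(-1,3)
    m=abs(Q[:,2]-.166)<.004; q=Q[m]
    A=np.c_[2*q[:,:2],np.ones(len(q))]; x=np.linalg.lstsq(A,(q[:,:2]**2).sum(1),rcond=None)[0]
    print(nm,'rim n',len(q),'mid',(q.min(0)+q.max(0))/2,'ext',np.ptp(q,axis=0), 'z',np.median(q[:,2]))
    w=m&(px[:,2]>150)&(px[:,1]<70); qw=Q[w]; print('white',np.round(qw,4).tolist())
# white lines on caps, side view
m=((H[...,2]>140)&(H[...,1]<70)).astype(np.uint8); m[:, :160]=0; m[:,270:]=0; m[:175]=0;m[250:]=0
n,l,st,ce=cv2.connectedComponentsWithStats(m)
for i in range(1,n):
    if st[i,4]<8: continue
    q=P[l==i]; q=q[q[:,2]>.05]
    if len(q)<5: continue
    c=q.mean(0);u,sv,vt=np.linalg.svd(q-c); t=(q-c)@vt[0]
    print('comp',ce[i],st[i,4],'c',c.round(4),'dir',vt[0].round(3),'len',np.ptp(t),'ends',(c+t.min()*vt[0]).round(4),(c+t.max()*vt[0]).round(4))
# red lens points
red=((H[...,0]<8)|(H[...,0]>172))&(H[...,1]>150)&(H[...,2]>60); red[:, :150]=0; red[:,215:]=0; red[:180]=0; red[235:]=0
q=P[red]; print('red',len(q),q.mean(0),q.min(0),q.max(0))
blu=(H[...,0]>112)&(H[...,0]<128)&(H[...,1]>150); blu[:, :205]=0; blu[:,250:]=0; blu[:200]=0; blu[250:]=0
q=P[blu]; print('blu',len(q),q.mean(0),q.min(0),q.max(0))
E
```

```text
side rim n 376 mid [ 0.59319999 -0.18887008  0.16522223] ext [0.05903425 0.0576809  0.0064266 ] z 0.1658443502169038
white [[0.6105, -0.169, 0.1668], [0.6118, -0.1702, 0.1669], [0.6028, -0.1663, 0.1667], [0.6053, -0.1666, 0.1657], [0.6063, -0.1681, 0.166], [0.6073, -0.1695, 0.1664], [0.6106, -0.1692, 0.1646], [0.6085, -0.1731, 0.1678], [0.6116, -0.1729, 0.1662], [0.6145, -0.1729, 0.1648], [0.6148, -0.1748, 0.1658], [0.5951, -0.1636, 0.1666], [0.597, -0.1644, 0.1662], [0.5986, -0.1654, 0.166], [0.5997, -0.1667, 0.1662], [0.601, -0.168, 0.1663], [0.6026, -0.1689, 0.166], [0.6048, -0.1695, 0.1653], [0.6052, -0.1714, 0.1662], [0.6068, -0.1724, 0.166], [0.608, -0.1737, 0.1662], [0.6072, -0.1765, 0.1681], [0.6121, -0.175, 0.165], [0.613, -0.1765, 0.1654], [0.6125, -0.1791, 0.167], [0.6154, -0.1791, 0.1657], [0.6159, -0.1809, 0.1664], [0.6174, -0.182, 0.1663], [0.6188, -0.1831, 0.1663], [0.5895, -0.1639, 0.1672], [0.5923, -0.1639, 0.166], [0.5923, -0.1661, 0.1672], [0.5948, -0.1664, 0.1662], [0.5956, -0.168, 0.1666], [0.5964, -0.1696, 0.1673], [0.597, -0.1714, 0.1679], [0.5999, -0.1713, 0.1
[... 4044 characters left out ...]
0.1665], [0.6201, -0.1953, 0.1666], [0.6217, -0.1943, 0.1668], [0.6239, -0.1938, 0.1679], [0.6233, -0.1981, 0.1687], [0.6224, -0.1978, 0.1651]]
comp [175.31666667 195.8       ] 60 c [0.482 0.221 0.116] dir [-0.824 -0.176 -0.539] len 0.04985605031290424 ends [0.5032 0.2255 0.1299] [0.4621 0.2167 0.103 ]
comp [216.07436096 218.77614253] 1291 c [0.5553 0.1537 0.0771] dir [ 0.162  0.944 -0.286] len 1.08640756242867 ends [ 0.3982 -0.7639  0.3555] [0.5738 0.262  0.0442]
red 330 [0.50050261 0.20041492 0.08310252] [ 0.04421223 -0.6048379   0.05176425] [0.53518511 0.2274097  0.68000869]
blu 330 [0.52387437 0.06983843 0.08521973] [ 0.04421223 -0.6048379   0.05010261] [0.56475116 0.09766994 0.68000869]
```

View pics/crop1.png

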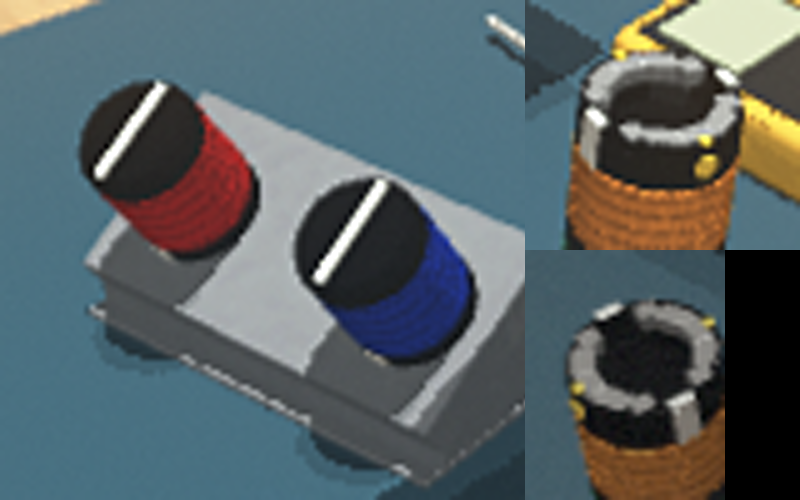

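View pics/wrist0.png

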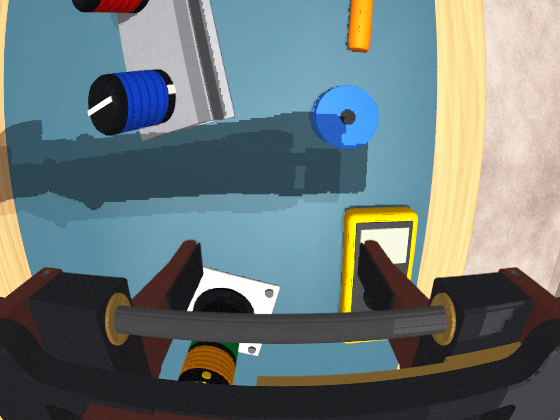

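The crop shows the tower's white entry marks at side px (339,252) and (366,241), with the line on both caps running up the slope. The wrist picture shows the blue module at (130,100) and the tower foot below. Next I'll refine the yaws and compute the pre-grasp.

```bash
cat >> h.py <<'E'
def rel(p,Rt,p0=None,R0=None):
    s=sensors.state(); p0=s['tcp_pos'] if p0 is None else np.array(p0); R0=R.from_euler('xyz',s['ee_rot']) if R0 is None else R0
    return np.round(R0.inv().apply(np.array(p)-p0)*1000,1), np.round((R0.inv()*Rt).as_rotvec(),4)
def axes(z,y):
    z=np.array(z,float)/np.linalg.norm(z); y=np.array(y,float); y-=z*(y@z); y/=np.linalg.norm(y)
    return R.from_matrix(np.c_[np.cross(y,z),y,z])
E
python3 - <<'E'
from h import *
d=dict(np.load('side0.npz')); s=dict(np.load('scene0.npz'))
def fitline(dd,box,name):
    C=cloud(dd); H=cv2.cvtColor(dd['pixels'],cv2.COLOR_RGB2HSV); v0,v1,u0,u1=box
    m=((H[...,2]>130)&(H[...,1]<80)&(dd['range_z']>.1)&(C[...,2]>.085)&(C[...,2]<.14))
    k=np.zeros_like(m);k[v0:v1,u0:u1]=1; q=C[m&k]
    if len(q)<5: print(name,'few',len(q)); return
    c=q.mean(0);vt=np.linalg.svd(q-c)[2][0]; vt*=np.sign(vt[0]); t=(q-c)@vt; mid=c+vt*(t.min()+t.max())/2
    print(name,len(q),'mid',mid.round(4),'dir',vt.round(3),'yaw',np.degrees(np.arctan2(vt[1],vt[0])).round(1),'len',np.ptp(t).round(4)); return mid
a=fitline(d,(180,215,160,190),'red side'); b=fitline(d,(200,235,208,232),'blue side')
fitline(s,(140,180,280,320),'red scene'); fitline(s,(165,205,255,295),'blue scene')
v=a-b; print('130?',v,np.linalg.norm(v[:2]),'yaw',np.degrees(np.arctan2(-v[0],v[1])))
for n,dd,(v0,v1,u0,u1) in (('side',d,(270,350,290,400)),('scene',s,(255,340,165,265))):
    C=cloud(dd); m=(dd['pixels'].min(-1)>120)&(C[...,2]<.03); k=np.zeros_like(m);k[v0:v1,u0:u1]=1; q=C[m&k]
    rc=cv2.minAreaRect((q[:,:2]*1000).astype(np.float32)); print('plate',n,rc,np.median(q[:,2]))
E
```

```text
red side 61 mid [0.4827 0.2211 0.1165] dir [0.826 0.173 0.536] yaw 11.8 len 0.0501
blue side 70 mid [0.5307 0.1039 0.1228] dir [0.874 0.392 0.287] yaw 24.2 len 0.0966
red scene 5 mid [0.4976 0.2264 0.1268] dir [ 0.777 -0.284  0.562] yaw -20.0 len 0.0171
blue scene 15 mid [0.5105 0.0947 0.1178] dir [0.832 0.148 0.534] yaw 10.1 len 0.0451
130? [-0.04792104  0.11721655 -0.00626546] 0.1266339070274242 yaw 22.235962847713115
plate side ((595.8150634765625, -187.430419921875), (136.36245727539062, 135.33201599121094), 74.89720916748047) 0.006102330087050552
plate scene ((592.652587890625, -186.21624755859375), (130.16526794433594, 134.98838806152344), 74.5599365234375) 0.006595121534999732
```

Yaws agree: holder +12°, with the caps 129 mm apart against the expected 130. Tower is at −15°, centre about (0.594, −0.188). Next is the pre-grasp.

```bash
cat >> h.py <<'E'
yw=np.radians(12.0); hx=np.array([np.cos(yw),np.sin(yw),0]); hy=np.array([-np.sin(yw),np.cos(yw),0])
n=-np.sin(np.radians(32))*hx+np.array([0,0,np.cos(np.radians(32))])
sh=np.array([.4827,.2211,.1160])-.07*n
Rg=axes(-n,hy)
E
python3 - <<'E'
from h import *
print('sh',sh)
Rv=axes([0,0,-1],hy)
print('vertical above', rel(sh+.12*n,Rv)); print('pre',rel(sh+.11*n,Rg)); 
E
```

```text
sh [0.51898375 0.22881235 0.05663663]
vertical above (array([ 215.6, -217.7,   63.8]), array([-1.1000e-03, -1.2000e-03, -1.7802e+00]))
pre (array([ 216.7, -212.5,   72.3]), array([-0.4967, -0.4025, -1.7281]))
```

```bash
python3 -m crank '[[[140,-140,0,0,0,-0.6,87],[140,-140,0,0,0,-0.6,87],[140,-140,0,0,0,-0.6,87],[140,-140,0,0,0,-0.6,87],[140,-140,0,0,0,-0.6,87]]]' 25
python3 - <<'E'
from h import *
print('pre',rel(sh+.13*n,Rg)); print(sensors.state()['joints'])
E
```

```text
clock: 0.57
tcp_pos: [0.5322, 0.1425, 0.2225]
ee_rot: [-3.141, -0.001, 2.179]
ft_force: [1.5, 0.5, 0.0]
grip_width: 0.988
grip_force: 0.0
pre (array([105.1, -24.9,  55.7]), array([-0.3267, -0.4936, -1.1396]))
[-0.23369863  0.28230415 -0.17007967  1.84509636  0.05448561  1.01945408
  0.18291846]
```

```bash
python3 -m crank '[[[105,-25,56,-0.327,-0.494,-1.14,87],[105,-25,56,-0.327,-0.494,-1.14,87],[105,-25,56,-0.327,-0.494,-1.14,87],[105,-25,56,-0.327,-0.494,-1.14,87],[105,-25,56,-0.327,-0.494,-1.14,87]]]'
python3 - <<'E'
from h import *
print('pre',rel(sh+.13*n,Rg)); print(sensors.state()['joints'])
E
```

```text
clock: 0.98
tcp_pos: [0.4527, 0.2144, 0.1657]
ee_rot: [3.055, 0.272, 2.729]
ft_force: [-0.1, -1.1, 0.4]
grip_width: 0.996
grip_force: 0.0
pre (array([ 0.7, -0.2, -1.4]), array([-0.1686, -0.2518, -0.582 ]))
[-0.45697498  0.17100775 -0.27203417  2.18541342  0.43368745  0.63905614
  0.11822574]
```

```bash
python3 -m crank '[[[0,0,0,-0.168,-0.252,-0.582,87],[0,0,0,-0.168,-0.252,-0.582,87],[0,0,0,-0.168,-0.252,-0.582,87],[0,0,0,-0.168,-0.252,-0.582,87],[0,0,0,-0.168,-0.252,-0.582,87]]]'
python3 - <<'E'
from h import *
print('pre',rel(sh+.13*n,Rg)); print(sensors.state()['joints'])
E
```

```text
clock: 1.4
tcp_pos: [0.4545, 0.2131, 0.1667]
ee_rot: [3.132, 0.548, -2.969]
ft_force: [0.5, -0.8, 0.2]
grip_width: 0.992
grip_force: 0.0
pre (array([ 2.1,  1.8, -1.5]), array([-0.0102, -0.0103, -0.0316]))
[-0.52095569  0.08766835 -0.24122322  2.39610365  1.04549326  0.3534406
  0.04659198]
```

```bash
python3 - <<'E'
from h import *
d=grab('wrist'); save(d,'wrist1.png'); np.savez('wrist1.npz',**d)
C=cloud(d,True); q=(C-sh)@np.c_[np.cross(hy,n),hy,n]  # module frame
print('xdir',np.cross(hy,n))
m=(np.abs(q[...,2]-.07)<.006)&(np.hypot(q[...,0],q[...,1])<.05)&(d['range_z']>.02)
p=q[m]; print('cap',len(p),'mid',(p.min(0)+p.max(0))/2,'ext',np.ptp(p,axis=0),'z',np.median(p[:,2]))
w=m&(d['pixels'].min(-1)>130); p=q[w]; c=p.mean(0); vt=np.linalg.svd(p-c)[2][0]; print('line',len(p),c,(p.min(0)+p.max(0))/2,vt,np.ptp((p-c)@vt)); vv,uu=np.nonzero(w); print(uu.mean(),vv.mean())
H=cv2.cvtColor(d['pixels'],cv2.COLOR_RGB2HSV); rd=((H[...,0]<8)|(H[...,0]>172))&(H[...,1]>150)&(H[...,2]>50)&(np.hypot(q[...,0],q[...,1])<.05)&(q[...,2]>.005)&(q[...,2]<.06); p=q[rd]
A=np.c_[2*p[:,:2],np.ones(len(p))]; x=np.linalg.lstsq(A,(p[:,:2]**2).sum(1),rcond=None)[0]; print('lens cyl',len(p),x[:2],np.sqrt(x[2]+x[:2]@x[:2]))
E
```

```text
xdir [0.82951621 0.17631911 0.52991926]
cap 4362 mid [0.00107168 0.00066649 0.0684306 ] ext [0.05721426 0.0566552  0.00885008] z 0.06945396763245021
line 526 [0.00077533 0.00069727 0.07091565] [0.00248141 0.00069287 0.06904765] [ 0.99998418  0.00427736 -0.00365395] 0.05253608550772966
283.60266159695817 222.180608365019
lens cyl 579 [0.00112904 0.00061115] 0.028585850352438123
```

View pics/wrist1.png

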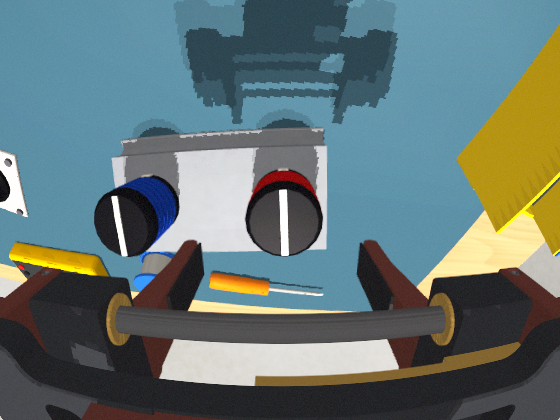

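The wrist view has the red cap centred between the fingers at (284,222), white line vertical. The lens fit gives radius 28.6 mm, 1 mm off my estimate. Descending along the module axis.

```bash
sed -i 's/^Rg=/sh=sh+.0011*np.cross(hy,n)+.0006*hy\nRg=/' h.py; python3 - <<'E'
from h import *
print('grasp',rel(sh+.021*n,Rg))
E
```

```text
grasp (array([ -2. ,   5.6, 107.3]), array([-0.011 , -0.0092, -0.021 ]))
```

```bash
python3 -m crank '[[[0,3,40,-0.011,-0.009,-0.021,87],[0,3,40,-0.011,-0.009,-0.021,87],[0,3,40,-0.011,-0.009,-0.021,87]]]'
python3 - <<'E'
from h import *
print('grasp',rel(sh+.021*n,Rg)); s=sensors.state(); print(s['joints'],s['joint_vel'])
E
```

```text
clock: 1.7
tcp_pos: [0.4753, 0.2189, 0.1305]
ee_rot: [3.134, 0.553, -2.953]
ft_force: [0.3, 0.6, 0.3]
grip_width: 0.993
grip_force: 0.0
grasp (array([-0.3,  1.4, 65.4]), array([-0.0036, -0.0058, -0.0181]))
[-0.54284858  0.19677623 -0.19415958  2.3930503   1.37697237  0.30813246
 -0.25389944] [ 0.00892021 -0.05566948 -0.02576881  0.00186865 -0.26161643  0.03418026
  0.24182493]
```

```bash
python3 -m crank '[[[0,1.2,33,-0.004,-0.006,-0.018,87],[0,1.2,65,-0.004,-0.006,-0.018,87],[0,1.2,65,-0.004,-0.006,-0.018,87],[0,1.2,65,-0.004,-0.006,-0.018,87]]]'
python3 - <<'E'
from h import *
print('grasp',rel(sh+.021*n,Rg)); s=sensors.state(); print(s['joints'],s['joint_vel'])
E
```

```text
clock: 2.03
tcp_pos: [0.5091, 0.227, 0.0754]
ee_rot: [3.141, 0.559, -2.933]
ft_force: [-0.2, 0.0, 0.4]
grip_width: 0.988
grip_force: 0.0
grasp (array([0.3, 0.3, 0.3]), array([-0.0004,  0.0007, -0.001 ]))
[-0.49393066  0.36961182 -0.21067084  2.35876929  1.85846579  0.32841508
 -0.68229169] [-0.01990837 -0.07265055  0.01026999  0.02829105 -0.18465872 -0.02649929
  0.17377249]
```

```bash
python3 -m crank '[[[0,0,0,0,0,0,50],[0,0,0,0,0,0,50],[0,0,0,0,0,0,50],[0,0,0,0,0,0,50],[0,0,0,0,0,0,50]]]' 30; python3 -m crank '[[[0,0,0,0,0,0,50],[0,0,0,0,0,0,50],[0,0,0,0,0,0,50]]]' 30
```

```text
clock: 2.45
tcp_pos: [0.5085, 0.2276, 0.0784]
ee_rot: [3.14, 0.563, -2.931]
ft_force: [-3.5, -0.9, 5.0]
grip_width: 0.656
grip_force: 30.1
clock: 2.7
tcp_pos: [0.5085, 0.2276, 0.0784]
ee_rot: [3.14, 0.563, -2.931]
ft_force: [-4.8, -2.4, 9.2]
grip_width: 0.653
grip_force: 30.0
```

```bash
python3 -m crank '[[[0,0,-12,0,0,0,50],[0,0,-30,0,0,0,50],[0,0,-55,0,0,0,50],[0,0,-70,0,0,0,50],[0,0,-70,0,0,0,50]]]'
python3 - <<'E'
from h import *
s=sensors.state(); print(s['joints'])
tw=np.radians(-15); ty=np.array([-np.sin(tw),np.cos(tw),0]); seat=np.array([.5943,-.1875,.166])
print(rel(seat+[0,0,.07],axes([0,0,-1],ty)), rel([.5,.21,.26],axes([0,0,-1],hy)))
E
```

```text
clock: 3.12
tcp_pos: [0.4713, 0.2201, 0.1389]
ee_rot: [3.138, 0.565, -2.931]
ft_force: [0.1, -0.0, -0.8]
grip_width: 0.659
grip_force: 30.0
[-0.60404253  0.16922428 -0.13571929  2.40546238  1.36241056  0.29622731
 -0.22808131]
(array([ -81.8, -424. ,  -64.6]), array([0.1365, 0.5531, 0.4602])) (array([-86.7, -15.5, -88.5]), array([0.0036, 0.5645, 0.0017]))
```

```bash
python3 -m crank '[[[-20,-4,-50,0,0.1,0,50],[-60,-12,-80,0,0.3,0,50],[-87,-16,-89,0,0.56,0,50],[-87,-16,-89,0,0.56,0,50],[-87,-16,-89,0,0.56,0,50]]]'
python3 - <<'E'
from h import *
s=sensors.state(); print(s['joints'],s['grip_width'])
tw=np.radians(-15); ty=np.array([-np.sin(tw),np.cos(tw),0]); seat=np.array([.5943,-.1875,.166])
print(rel(seat+[0,0,.09],axes([0,0,-1],ty)))
E
```

```text
clock: 3.53
tcp_pos: [0.5003, 0.1963, 0.203]
ee_rot: [-3.069, 0.411, -2.952]
ft_force: [2.3, -0.9, -1.6]
grip_width: 0.658
grip_force: 30.0
[-0.44268647  0.11644404 -0.21288474  2.18601585  0.52239544  0.56135083
  0.68817199] 0.6579271402933309
(array([ -39.7, -396.5,  -12. ]), array([0.0227, 0.4198, 0.4295]))
```

```bash
python3 - <<'E'
from h import *
print(rel([.53,.12,.265],axes([0,0,-1],hy)))
E
```

```text
(array([-38.4, -84. , -45. ]), array([-0.0753,  0.4103, -0.0348]))
```

```bash
python3 -m crank '[[[-38,-84,-45,-0.075,0.41,-0.035,50],[-38,-84,-45,-0.075,0.41,-0.035,50],[-38,-84,-45,-0.075,0.41,-0.035,50],[-38,-84,-45,-0.075,0.41,-0.035,50],[-38,-84,-45,-0.075,0.41,-0.035,50]]]'
python3 - <<'E'
from h import *
s=sensors.state(); print(s['joints'],s['grip_width'])
tw=np.radians(-15); ty=np.array([-np.sin(tw),np.cos(tw),0]); seat=np.array([.5943,-.1875,.166])
print(rel(seat+[0,0,.095],axes([0,0,-1],ty)))
E
```

```text
clock: 3.95
tcp_pos: [0.5351, 0.1156, 0.2694]
ee_rot: [-3.141, 0.007, -2.94]
ft_force: [1.4, -0.5, -1.0]
grip_width: 0.654
grip_force: 30.0
[-0.19115853  0.2282181  -0.16100793  1.80317876  0.04180729  1.1066674
  1.40603962] 0.65438927336481
(array([   2.8, -308.9,    8.4]), array([0.0015, 0.0067, 0.4636]))
```

```bash
python3 -m crank '[[[1,-40,4,0,0.007,0.1,50],[2,-80,8,0,0.007,0.2,50],[2,-120,8,0,0.007,0.3,50],[3,-160,8,0,0.007,0.4,50],[3,-200,8,0,0.007,0.463,50]]]'
python3 - <<'E'
from h import *
tw=np.radians(-15); ty=np.array([-np.sin(tw),np.cos(tw),0]); seat=np.array([.5943,-.1875,.166])
print(rel(seat+[0,0,.095],axes([0,0,-1],ty)))
E
```

```text
clock: 4.37
tcp_pos: [0.5688, -0.0787, 0.2566]
ee_rot: [-3.14, -0.004, 2.881]
ft_force: [1.6, 1.2, -0.9]
grip_width: 0.658
grip_force: 30.0
(array([-52.6, -98.5,  -4.4]), array([-0.0019, -0.0035,  0.0012]))
```

```bash
python3 -m crank '[[[-18,-33,-4,0,0,0,50],[-36,-66,-4,0,0,0,50],[-52,-98,-4,0,0,0,50],[-52,-98,-4,0,0,0,50],[-52,-98,-4,0,0,0,50]]]'
python3 - <<'E'
from h import *
tw=np.radians(-15); ty=np.array([-np.sin(tw),np.cos(tw),0]); seat=np.array([.5943,-.1875,.166])
print(rel(seat+[0,0,.095],axes([0,0,-1],ty)))
a=grab('side');b=grab('scene'); np.savez('side2.npz',**a); np.savez('scene2.npz',**b)
o=np.zeros((600,800,3),np.uint8)
for i,(d,(v,u)) in enumerate(((a,(165,310)),(b,(165,150)))):
    o[:,i*400:i*400+400]=cv2.resize(d['pixels'][v:v+120,u:u+80,::-1],(400,600),interpolation=cv2.INTER_CUBIC)
cv2.imwrite('pics/above.png',o)
for nm,d,(v0,v1,u0,u1) in (('side',a,(150,280,300,400)),('scene',b,(150,280,150,250))):
    C=cloud(d); H=cv2.cvtColor(d['pixels'],cv2.COLOR_RGB2HSV); k=np.zeros(H.shape[:2],bool);k[v0:v1,u0:u1]=1
    red=k&((H[...,0]<8)|(H[...,0]>172))&(H[...,1]>130)&(H[...,2]>40)&(d['range_z']>.1)&(C[...,2]>.2)
    amb=k&(H[...,0]>=8)&(H[...,0]<20)&(H[...,1]>110)&(d['range_z']>.1)&(C[...,2]>.08)&(C[...,2]<.15)
    for n2,m in (('red',red),('amber',amb)):
        p=C[m]; A=np.c_[2*p[:,:2],np.ones(len(p))]; x=np.linalg.lstsq(A,(p[:,:2]**2).sum(1),rcond=None)[0]
        print(nm,n2,len(p),x[:2].round(4),np.sqrt(x[2]+x[:2]@x[:2]).round(4),'z',p[:,2].min(),p[:,2].max())
print(sensors.state()['tcp_pos'],sensors.state()['ee_rot'])
E
```

```text
clock: 4.78
tcp_pos: [0.5941, -0.1873, 0.2598]
ee_rot: [-3.14, -0.005, 2.881]
ft_force: [0.2, 0.5, -1.1]
grip_width: 0.658
grip_force: 30.0
(array([-0.3, -0.1, -1.2]), array([-0.0019, -0.0046,  0.0016]))
side red 685 [ 0.5861 -0.1913] 0.0233 z 0.24227277625480495 0.34181460294460847
side amber 526 [ 0.5933 -0.1885] 0.0282 z 0.10804140129334672 0.1476313285611917
scene red 785 [ 0.6051 -0.1963] 0.0193 z 0.24298408606845975 0.39736980885381507
scene amber 415 [ 0.595  -0.1868] 0.0285 z 0.10878661009262892 0.1499745652955446
[ 0.59457213 -0.1829223   0.26024223] [ 3.14052639 -0.00436189  2.88766811]
```

View pics/above.png

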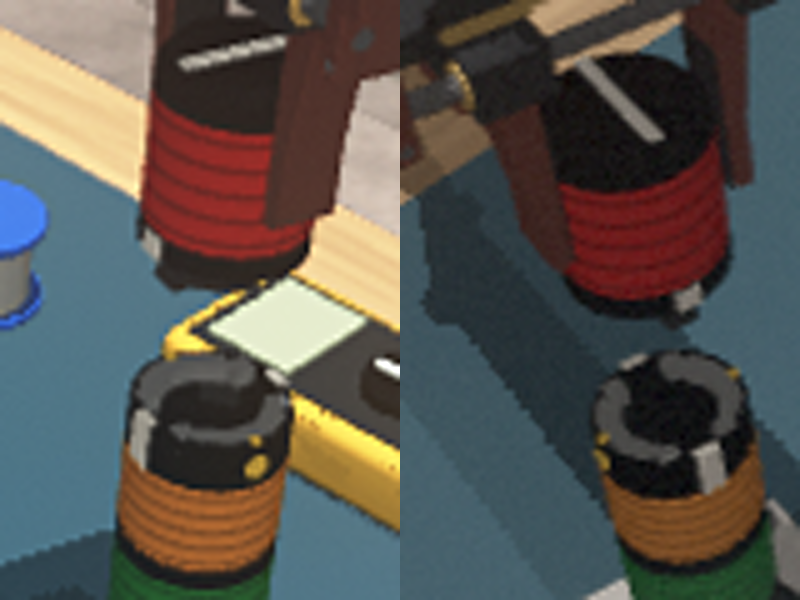

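Module held upright over the tower, skirt mark and white marks on the same sides. The red fit is contaminated by the brown fingers, so I'm re-masking it. I'm also re-reading the pose.

```bash
cat > m.py <<'E'
from h import *
def circ(p,r0=None):
    A=np.c_[2*p[:,:2],np.ones(len(p))]; x=np.linalg.lstsq(A,(p[:,:2]**2).sum(1),rcond=None)[0]
    if r0:
        from scipy.optimize import least_squares
        return least_squares(lambda c:np.hypot(*(p[:,:2]-c).T)-r0,p[:,:2].mean(0),loss='soft_l1',f_scale=.001).x
    return x[:2]
def meas(d,nm,zr=(.24,.31)):
    C=cloud(d); H=cv2.cvtColor(d['pixels'],cv2.COLOR_RGB2HSV); near=np.hypot(C[...,0]-.594,C[...,1]+.188)<.04
    ok=near&(d['range_z']>.1)
    red=ok&((H[...,0]<5)|(H[...,0]>174))&(H[...,1]>170)&(H[...,2]>85)&(C[...,2]>zr[0])&(C[...,2]<zr[1])
    amb=ok&(H[...,0]>=8)&(H[...,0]<20)&(H[...,1]>110)&(C[...,2]>.105)&(C[...,2]<.15)
    k=np.ones((3,3),np.uint8); red=cv2.erode(red.astype(np.uint8),k)>0; amb=cv2.erode(amb.astype(np.uint8),k)>0
    a=circ(C[red],.029); b=circ(C[amb],.029); z=C[red][:,2]
    print(nm,red.sum(),amb.sum(),'red',a.round(4),'tower',b.round(4),'red-tower mm',(1000*(a-b)).round(1),'z',z.min().round(4),z.max().round(4))
    W=ok&(d['pixels'].min(-1)>95)&(C[...,2]>zr[1]-.01)&(C[...,2]<zr[1]+.04); p=C[W]
    if len(p)>8:
        c=np.median(p,0); vt=np.linalg.svd(p[:,:2]-c[:2])[2][0]; print('  line',len(p),c.round(4),'yaw',np.degrees(np.arctan(vt[1]/vt[0])).round(1))
if __name__=='__main__':
    import sys
    s=sensors.state(); print(s['clock'],s['tcp_pos'].round(4),s['ee_rot'].round(4),s['joint_vel'].round(3))
    if len(sys.argv)>1:
        for n_ in ('side','scene'): meas(dict(np.load(n_+'2.npz')),n_)
E
python3 m.py 1; python3 -m crank '[[[0,0,0,0,0,0,50],[0,0,0,0,0,0,50]]]'; python3 m.py
```

```text
4.8833 [ 0.5946 -0.1829  0.2602] [ 3.1405 -0.0044  2.8877] [-0.019 -0.016 -0.017  0.005 -0.011  0.001  0.012]
side 267 396 red [ 0.5456 -0.2187] tower [ 0.5941 -0.1879] red-tower mm [-48.5 -30.8] z 0.2476 0.2895
  line 53 [ 0.585  -0.1862  0.3063] yaw -13.8
scene 226 287 red [ 0.5927 -0.1822] tower [ 0.5946 -0.1864] red-tower mm [-1.9  4.2] z 0.2472 0.2882
  line 55 [ 0.5963 -0.1831  0.307 ] yaw -14.6
clock: 5.05
tcp_pos: [0.595, -0.1817, 0.2612]
ee_rot: [3.139, -0.003, 2.89]
ft_force: [1.1, 0.8, 0.0]
grip_width: 0.66
grip_force: 30.0
5.05 [ 0.595  -0.1817  0.2612] [ 3.1393e+00 -2.8000e-03  2.8904e+00] [-0.003 -0.005  0.006 -0.003 -0.003 -0.001  0.005]
```

```bash
sed -i 's/p\[:,:2\].mean(0),loss/[.594,-.186],loss/' m.py; python3 - <<'E'
from m import *
for n_ in ('side','scene'):
    d=grab(n_); np.savez(n_+'2.npz',**d); meas(d,n_)
tw=np.radians(-15); ty=np.array([-np.sin(tw),np.cos(tw),0]); seat=np.array([.5943,-.1876,.166])
print(rel(seat+[0,0,.04],axes([0,0,-1],ty))); print(sensors.state()['tcp_pos'])
E
```

```text
side 273 388 red [ 0.5929 -0.1807] tower [ 0.594  -0.1877] red-tower mm [-1.1  7. ] z 0.2472 0.2904
  line 51 [ 0.5869 -0.1807  0.3075] yaw -13.8
scene 193 277 red [ 0.5932 -0.1794] tower [ 0.5947 -0.1866] red-tower mm [-1.5  7.2] z 0.2511 0.2893
  line 64 [ 0.595  -0.1804  0.3084] yaw -14.0
(array([-0.8, -5.7, 55.4]), array([ 0.0023, -0.0023,  0.0102]))
[ 0.59504856 -0.18206375  0.2614568 ]
```

```bash
python3 -m crank '[[[-3,-6.6,20,0,0,0.018,50],[-3,-6.6,45,0,0,0.018,50],[-3,-6.6,45,0,0,0.018,50],[-3,-6.6,45,0,0,0.018,50],[-3,-6.6,45,0,0,0.018,50]]]'; python3 -m crank '[[[0,0,0,0,0,0,50],[0,0,0,0,0,0,50],[0,0,0,0,0,0,50]]]'; python3 - <<'E'
from m import *
for n_ in ('side','scene'):
    d=grab(n_); np.savez(n_+'2.npz',**d); meas(d,n_,(.197,.265))
s=sensors.state(); print(s['tcp_pos'],s['ee_rot'],s['joint_vel'].round(3))
E
```

```text
clock: 5.57
tcp_pos: [0.5967, -0.1898, 0.2176]
ee_rot: [3.139, -0.001, 2.871]
ft_force: [0.9, -0.1, -0.9]
grip_width: 0.651
grip_force: 30.0
clock: 5.82
tcp_pos: [0.5967, -0.1902, 0.2175]
ee_rot: [3.139, -0.001, 2.871]
ft_force: [-0.3, 0.7, -1.7]
grip_width: 0.656
grip_force: 30.0
side 363 391 red [ 0.5945 -0.1892] tower [ 0.594 -0.188] red-tower mm [ 0.5 -1.2] z 0.204 0.247
  line 45 [ 0.5874 -0.1881  0.264 ] yaw -15.1
scene 156 278 red [ 0.5948 -0.1877] tower [ 0.5944 -0.1864] red-tower mm [ 0.4 -1.2] z 0.2062 0.2465
  line 50 [ 0.5985 -0.1889  0.2642] yaw -15.8
[ 0.59646071 -0.19017658  0.21706325] [ 3.13909331e+00 -1.24602121e-03  2.87046289e+00] [-0.001  0.002  0.001  0.004  0.    -0.    -0.002]
```

```bash
python3 -m crank '[[[0.7,1,4,0,0,-0.003,50],[0.7,1,10,0,0,-0.003,50],[0.7,1,14,0,0,-0.003,50],[0.7,1,17,0,0,-0.003,50],[0.7,1,20,0,0,-0.003,50]]]';python3 -m crank '[[[0,0,0,0,0,0,50]]]'
```

```text
clock: 6.33
tcp_pos: [0.5955, -0.1889, 0.1956]
ee_rot: [3.139, -0.003, 2.873]
ft_force: [0.3, 0.0, -1.5]
grip_width: 0.659
grip_force: 30.0
clock: 6.42
tcp_pos: [0.5952, -0.1889, 0.1954]
ee_rot: [3.139, -0.004, 2.873]
ft_force: [-0.4, 0.5, -1.3]
grip_width: 0.656
grip_force: 30.0
```

```bash
python3 -m crank '[[[0,0,2,0,0,0,50],[0,0,4,0,0,0,50],[0,0,5,0,0,0,50],[0,0,6,0,0,0,50]]]';python3 -m crank '[[[0,0,0,0,0,0,50],[0,0,0,0,0,0,50]]]'
```

```text
clock: 6.75
tcp_pos: [0.5957, -0.189, 0.1912]
ee_rot: [3.139, -0.002, 2.873]
ft_force: [-5.1, 1.0, 10.8]
grip_width: 0.655
grip_force: 30.0
clock: 6.92
tcp_pos: [0.5957, -0.189, 0.1913]
ee_rot: [3.139, -0.002, 2.873]
ft_force: [-3.4, 0.1, 5.6]
grip_width: 0.653
grip_force: 30.0
```

```bash
python3 -m crank '[[[0,0,0,0,0,0,68],[0,0,0,0,0,0,68],[0,0,0,0,0,0,68]]]'; python3 - <<'E'
from m import *
for n_ in ('side','scene'):
    d=grab(n_); np.savez(n_+'2.npz',**d); meas(d,n_,(.17,.24))
a,b=[dict(np.load(n_+'2.npz')) for n_ in ('side','scene')]
o=np.zeros((600,800,3),np.uint8)
for i,(d,(v,u)) in enumerate(((a,(185,315)),(b,(185,165)))):
    o[:,i*400:i*400+400]=cv2.resize(d['pixels'][v:v+90,u:u+60,::-1],(400,600),interpolation=cv2.INTER_CUBIC)
cv2.imwrite('pics/seat.png',o)
s=sensors.state(); print(s['tcp_pos'],s['ee_rot'],s['ft_force'],s['joints'])
E
```

```text
clock: 7.17
tcp_pos: [0.5959, -0.189, 0.1903]
ee_rot: [3.139, -0.002, 2.873]
ft_force: [-0.1, 0.0, 0.6]
grip_width: 0.769
grip_force: 0.0
side 389 397 red [ 0.5934 -0.1878] tower [ 0.5939 -0.1879] red-tower mm [-0.5  0.1] z 0.1782 0.2201
  line 39 [ 0.5832 -0.1865  0.2376] yaw -17.4
scene 178 264 red [ 0.5938 -0.1863] tower [ 0.5945 -0.1865] red-tower mm [-0.7  0.3] z 0.1803 0.2197
  line 43 [ 0.5984 -0.1882  0.2382] yaw -15.5
[ 0.59576128 -0.18895309  0.1902327 ] [ 3.13919547e+00 -2.31575902e-03  2.87334806e+00] [-0.47759163  0.23680522  0.06829269] [ 0.16001995  0.42686018  0.06487171  1.71552188 -0.03482651  1.00247487
  1.54044522]
```

View pics/seat.png

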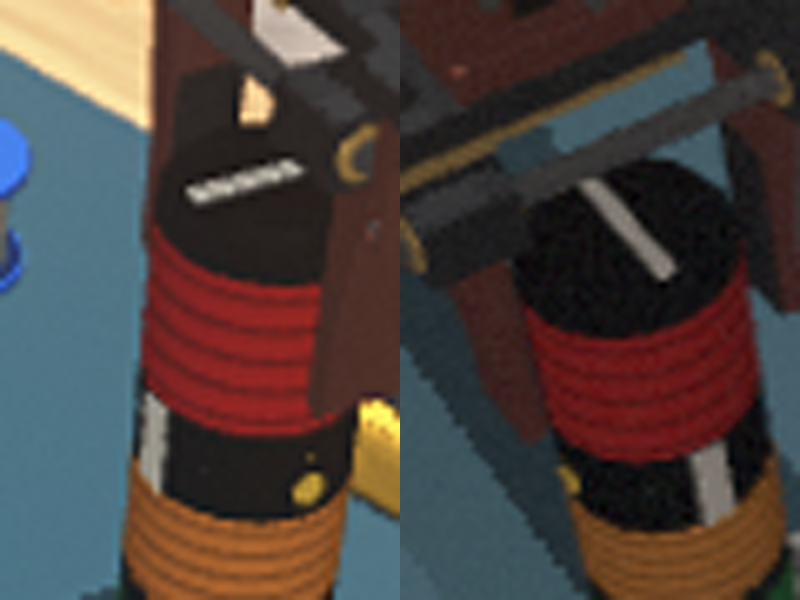

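Module is home: the skirt sits flush on the rim and its white mark runs on into the tower's mark. The centre is within 1 mm and the cap top at about 0.237. Next is to regrip and turn.

```bash
python3 -m crank '[[[0,0,0,0,0,0,50],[0,0,0,0,0,0,50],[0,0,0,0,0,0,50],[0,0,0,0,0,0,50]]]' 25; python3 -m crank '[[[0,0,0,0,0,0.11,50],[0,0,0,0,0,0.22,50],[0,0,0,0,0,0.33,50],[0,0,0,0,0,0.44,50],[0,0,0,0,0,0.44,50]]]';  python3 - <<'E'
from h import *
s=sensors.state(); print(s['torque'],s['tcp_pos'],s['joints'])
E
```

```text
clock: 7.6
tcp_pos: [0.5957, -0.1889, 0.1903]
ee_rot: [3.139, -0.002, 2.873]
ft_force: [0.9, 0.6, -1.2]
grip_width: 0.658
grip_force: 25.0
clock: 8.02
tcp_pos: [0.5957, -0.189, 0.1903]
ee_rot: [3.141, -0.003, 2.43]
ft_force: [1.5, -0.1, -0.8]
grip_width: 0.657
grip_force: 25.0
[-0.01344593 -0.1665643  -0.0347823 ] [ 0.59573858 -0.1889715   0.19029689] [ 0.08780056  0.42875247  0.16123649  1.72088196 -0.0819958   1.00057239
  1.13788633]
```

Turning freely at low force; continuing.

```bash
python3 -m crank '[[[0,0,0,0,0,0.11,50],[0,0,0,0,0,0.22,50],[0,0,0,0,0,0.33,50],[0,0,0,0,0,0.44,50],[0,0,0,0,0,0.54,50]]]'; python3 -m crank '[[[0,0,0,0,0,0.11,50],[0,0,0,0,0,0.22,50],[0,0,0,0,0,0.33,50],[0,0,0,0,0,0.44,50],[0,0,0,0,0,0.44,50]]]';  python3 - <<'E'
from h import *
s=sensors.state(); print(s['torque'],s['tcp_pos'],s['ee_rot'],s['joints'])
E
```

```text
clock: 8.43
tcp_pos: [0.5951, -0.1895, 0.1903]
ee_rot: [-3.14, -0.003, 1.892]
ft_force: [-2.1, -1.1, 0.5]
grip_width: 0.659
grip_force: 25.0
clock: 8.85
tcp_pos: [0.5953, -0.1896, 0.1904]
ee_rot: [-3.139, -0.002, 1.452]
ft_force: [-0.7, -1.2, -0.4]
grip_width: 0.659
grip_force: 25.0
[-0.48909269  0.25871247  0.00182101] [ 0.59526044 -0.18958139  0.19040028] [-3.13901520e+00 -1.69870300e-03  1.45247431e+00] [-0.07261437  0.44494365  0.38007295  1.73252645 -0.19200934  1.00349537
  0.25969603]
```

```bash
T='from h import *
s=sensors.state(); print("tz",s["torque"].round(3),s["ee_rot"][2],"deg",np.degrees(2.873-s["ee_rot"][2]))'; python3 -m crank '[[[0,0,0,0,0,0.05,50],[0,0,0,0,0,0.1,50],[0,0,0,0,0,0.15,50],[0,0,0,0,0,0.15,50]]]'; python3 -c "$T"; python3 -m crank '[[[0,0,0,0,0,0.04,50],[0,0,0,0,0,0.08,50],[0,0,0,0,0,0.11,50],[0,0,0,0,0,0.11,50]]]'; python3 -c "$T"
```

```text
clock: 9.18
tcp_pos: [0.5946, -0.1896, 0.1904]
ee_rot: [-3.137, -0.002, 1.307]
ft_force: [-5.6, -1.2, 3.6]
grip_width: 0.658
grip_force: 25.0
tz [-0.421  1.2    0.046] 1.3066129953476544 deg 89.74736445071827
clock: 9.52
tcp_pos: [0.5942, -0.1893, 0.1905]
ee_rot: [-3.136, -0.001, 1.198]
ft_force: [-6.4, -0.8, 6.4]
grip_width: 0.658
grip_force: 25.0
tz [-0.249  1.604  0.11 ] 1.1975433083337839 deg 95.99659718942588
```

```bash
T='from h import *
s=sensors.state(); print("tz",s["torque"].round(3),s["ee_rot"][2],"deg",np.degrees(2.873-s["ee_rot"][2]))'; python3 -m crank '[[[0,0,0,0,0,0.03,50],[0,0,0,0,0,0.06,50],[0,0,0,0,0,0.06,50]]]'; python3 -c "$T"; python3 - <<'E'
from m import *
for n_ in ('side','scene'):
    d=grab(n_); np.savez(n_+'2.npz',**d); meas(d,n_,(.17,.24))
E
```

```text
clock: 9.77
tcp_pos: [0.5943, -0.1893, 0.1905]
ee_rot: [-3.136, -0.001, 1.138]
ft_force: [-6.2, -1.7, 5.5]
grip_width: 0.656
grip_force: 25.0
tz [-0.275  1.555  0.378] 1.13844905634909 deg 99.38244842163142
side 513 393 red [ 0.595  -0.1866] tower [ 0.5942 -0.188 ] red-tower mm [0.7 1.4] z 0.1783 0.2208
  line 52 [ 0.5933 -0.1895  0.238 ] yaw 54.0
scene 41 263 red [ 0.5954 -0.1851] tower [ 0.5945 -0.1865] red-tower mm [0.8 1.4] z 0.1807 0.2092
```

```bash
python3 -m crank '[[[0,0,0,0,0,0,87],[0,0,0,0,0,0,87],[0,0,0,0,0,0,87],[0,0,0,0,0,0,87]]]'; python3 -m crank '[[[0,0,-10,0,0,0,87],[0,0,-40,0,0,0,87],[0,0,-80,0,0,0,87],[0,0,-120,0,0,0,87],[0,0,-130,0,0,0,87]]]';  python3 - <<'E'
from m import *
for n_ in ('side','scene'):
    d=grab(n_); np.savez(n_+'2.npz',**d); meas(d,n_,(.17,.24))
    C=cloud(d); W=(np.hypot(C[...,0]-.594,C[...,1]+.188)<.031)&(d['pixels'].min(-1)>110)&(abs(C[...,2]-.238)<.006)
    v,u=np.nonzero(W); p=C[W][:,:2]; 
    # rays on plane z=.236
    K=np.array(d['camera_matrix']); r_=np.c_[(u-K[0,2])/K[0,0],(v-K[1,2])/K[1,1],np.ones(len(u))]@d['R']; o=-d['R'].T@d['t']; q=(o+r_*((.2365-o[2])/r_[:,2])[:,None])[:,:2]
    vx,vy,x,y=cv2.fitLine(q.astype(np.float32),cv2.DIST_HUBER,0,.001,.001).ravel(); t=(q-[x,y])@[vx,vy]; print('plane line',len(q),(x,y),'yaw',np.degrees(np.arctan2(vy,vx))%180,'len',np.ptp(t))
a,b=[dict(np.load(n_+'2.npz')) for n_ in ('side','scene')]
o=np.zeros((600,800,3),np.uint8)
for i,(d,(v,u)) in enumerate(((a,(185,315)),(b,(185,165)))):
    o[:,i*400:i*400+400]=cv2.resize(d['pixels'][v:v+90,u:u+60,::-1],(400,600),interpolation=cv2.INTER_CUBIC)
cv2.imwrite('pics/lock.png',o)
print(sensors.state()['joints'])
E
```

```text
clock: 10.2
tcp_pos: [0.5962, -0.1886, 0.1904]
ee_rot: [-3.14, -0.003, 1.136]
ft_force: [-0.1, -0.2, 0.4]
grip_width: 0.921
grip_force: 0.0
clock: 10.62
tcp_pos: [0.5985, -0.1907, 0.3281]
ee_rot: [3.134, -0.005, 1.134]
ft_force: [0.5, -1.2, 0.9]
grip_width: 0.991
grip_force: 0.0
side 441 382 red [ 0.5942 -0.1871] tower [ 0.594  -0.1879] red-tower mm [0.2 0.8] z 0.1774 0.2195
  line 57 [ 0.593  -0.1897  0.2377] yaw 68.5
plane line 52 (np.float32(0.5946166), np.float32(-0.18758845)) yaw 67.436554 len 0.05134848282471966
scene 278 295 red [ 0.5949 -0.1858] tower [ 0.5945 -0.1866] red-tower mm [0.4 0.8] z 0.1803 0.2207
  line 59 [ 0.5957 -0.1876  0.2382] yaw 67.8
plane line 48 (np.float32(0.5933861), np.float32(-0.18631086)) yaw 67.62406 len 0.049580683467215246
[-0.15892448  0.3416138   0.4941433   1.57803497 -0.17127694  1.26002899
 -0.07403966]
```

View pics/lock.png

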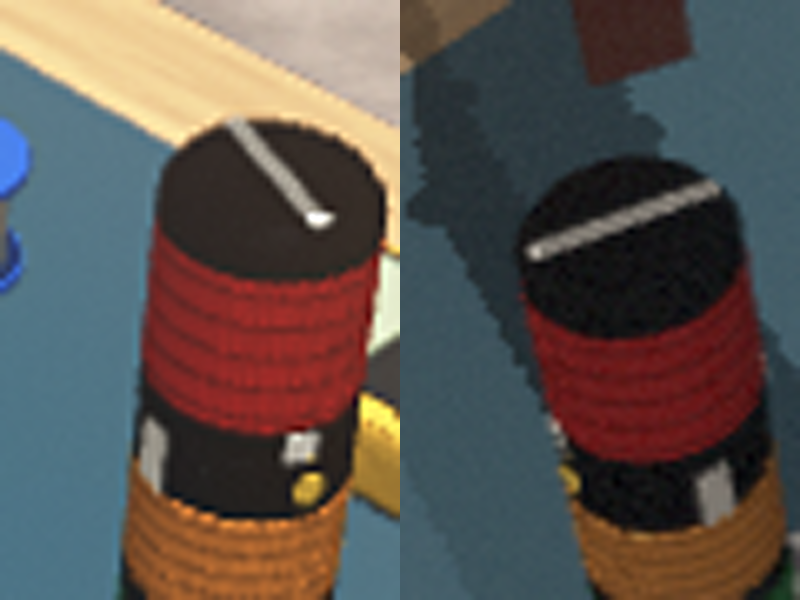

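The released module sits flush, with its white line at 67.5°. That is about 97° clockwise of the entry marks, so at the stop within measuring error. The skirt mark lies just past the yellow dot and the gripper is clear above.

```bash
python3 -m crank '[[[0,0,0,0,0,0,87],[0,0,0,0,0,0,87]]]'; python3 -c "
from cell import r
print(r.finish_job())"
```

```text
clock: 10.88
tcp_pos: [0.5952, -0.1888, 0.3189]
ee_rot: [-3.137, -0.002, 1.134]
ft_force: [0.8, 0.2, -0.6]
grip_width: 0.991
grip_force: 0.0
the job is handed in; nothing more can be done
None
```

The red lamp module is seated on the tower, turned clockwise to its stop and released, and the job is handed in at 10.9 s; the blue module and the other things on the bench were left alone.

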